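Slide the loaded die carrier under the caseback press

TASK

Push the grey die carrier plate, with the watch head lying in its nest, along the bench and straight in under the low bridge of the caseback press until its front end is fully home against the back stop. Slide it with the fingers only: keep it flat on the bench without lifting or tipping it, do not touch the watch head or let it come out of its nest, and leave everything else where it stands. Finish with the gripper clear.

Things in the scene. Friction and masses are not known exactly. Their poses are not given: they have to be found in the camera images.
- press: low steel caseback press, fixed to the bench: a flat bridge with a T-handle screw on top. Origin on the bench under the bridge's centre; x (level) is the push-in direction, y across the channel, z up. The bridge spans x = -32 to +32 mm, y = -69 to +69 mm; underside 32 mm and top 42 mm above the bench; the T-handle (along y, 80 mm) reaches 60 mm. Foot flanges 6 mm high reach y = +-87 mm.
- mouth (a point): middle of the channel's open entrance, on the bench, at x = -32 mm of the press. The straight channel is 102 mm wide (y = -51 to +51 mm) between two steel legs 18 mm thick and 32 mm high, from x = -34 to +42 mm. Before them two 24 mm high cheeks flare out from that width to 126 mm at x = -66 mm. The bench is the channel's floor.
- stop (a point): middle of the back stop's face, at x = +40 mm of the press, 8 mm above the bench. The stop is a 16 mm high steel bar right across the channel's far end.
- carrier: die carrier: loose flat grey plastic plate, 130 mm long (x) x 92 mm wide (y) x 20 mm thick, 0.2 to 0.3 kg, on the bench before the entrance, askew and off line. Origin at the centre of its underside; x points to its front (nest) end, which goes in first. Fully home its origin is at x = -25 mm, y = 0 (5 mm play) in the press's frame, and its rear 58 mm stays outside the bridge.
- nest (a point): centre of the round nest on the carrier: on the plate's top face (20 mm up), 25 mm ahead of the plate's centre along the plate's x. A rim 3 mm high, 50 mm outside and 41 mm inside diameter, surrounds it.
- watch_head: round steel watch head without strap, 38 mm diameter, 8 mm high, 50 g, loose in the nest; origin at the centre of its underside. Its top is 28 mm above the bench, 4 mm below the bridge's underside.
- anvil: bystander: bronze bench anvil, about 100 x 45 x 44 mm, loose, to be left alone. Origin at the centre of its underside.
- cuff_watch: bystander: silver cuff watch standing on the edge of its open oval band, about 70 x 50 x 30 mm, loose, to be left alone. Origin at the centre of its underside.
- die_set: bystander: open grey plastic caseback die set box with round dies, 120 x 170 x 28 mm, loose, to be left alone. Origin at the centre of its underside.
- screwdriver: bystander: screwdriver lying flat, 140 mm long, loose, to be left alone. Origin at the centre of its underside.
- gasket_jar: bystander: small closed jar, 50 mm across and 50 mm high, loose, to be left alone. Origin at the centre of its underside.
- loupe: bystander: black eye loupe, 34 mm across and 22 mm high, loose, to be left alone. Origin at the centre of its underside.
There are look-alikes about, which are no part of the job. Several things have the shape of the watch_head; the one meant has the colours described above.

How it is judged (in metres and radians):
At the end, for the whole second after the job is handed in: The carrier lies flat and still in the channel, nest end first, its front end within 4 mm of the back stop, within 8 mm of the channel's centre line and within 0.1 rad of its direction; the watch head lies flat in its nest (x of carrier in the frame of press between -0.029 and -0.02 m and y of carrier in the frame of press between -0.008 and 0.008 m and angle between the x axis of carrier and the x axis of press, either way round below 0.1 rad and x of nest in the frame of press above -0.01 m and height (world z) of carrier below 0.003 m and angle between carrier's own z axis and vertical below 0.05 rad and horizontal distance between watch_head and nest below 0.005 m and angle between watch_head's own z axis and vertical below 0.06 rad and linear speed of carrier below 0.01 m/s and linear speed of watch_head below 0.02 m/s); the robot touches nothing.
It fails at once if the carrier is lifted or tipped (origin more than 5 mm up, or 0.1 rad from level) (height (world z) of carrier above 0.005 m or angle between carrier's own z axis and vertical above 0.1 rad).
It fails at once if anything but the fingers pushes the carrier (over 2 N) (contact force between the arm and carrier above 2 N).
It fails at once if the watch head comes out of its nest (8 mm off its centre, or 0.2 rad from level) (horizontal distance between watch_head and nest above 0.008 m or angle between watch_head's own z axis and vertical above 0.2 rad).
It fails at once if the fingers or arm touch the watch head (over 1 N) (contact force between any of the fingers, the arm and watch_head above 1 N).
It fails at once if a bystander is moved by more than 15 mm (distance of any of anvil, cuff_watch, die_set, screwdriver, gasket_jar, loupe from where it was at the start of the episode above 0.015 m).
It also fails if it takes over 64 s, if anything falls off the work surface, if the arm or the gripper's body presses on something with over 40 N, if the wrist force passes 120 N, or if a joint passes its speed limit or range.

ROBOT

A 6-joint arm with a two-finger parallel gripper is mounted at the origin on the work surface. World frame = base frame: x ahead of the robot, y to its left, z up, the work surface at z = 0. Lengths are in mm, angles in degrees, forces in N, time in s.
With the tool pointing down it reaches from about 350 to 850 mm from the base axis. Payload 8.1 kg.
Tool frame: the origin (TCP) lies at the very end of the fingers, on their centre line; the grasp point (between the pads) lies r.tcp_to_grasp behind it (r.tcp_to_grasp is the distance from the TCP to the grasp point, in mm); z points along the fingers, y is the line along which they close (so a half turn about z gives the same grasp; the last joint's range is limited). The gripper opens to 85 mm and grips with 20 to 120 N. Pads are 22 mm wide; open, the fingers measure 114 mm over their backs; the gripper's body (76 mm by 85 mm) begins 54 mm behind the grasp point. The pads swing forward as they close: fully open they stand 13 mm farther back than shut.
Start: joints at [-68.663, 7.471, 85.268, -0, 87.261, -4.893], TCP at [265.205, -538.211, 231.292] pointing down, gripper open.
Joint ranges: [-169.43, 169.43], [-51.17, 129.36], [1.28, 143.12], [-76.62, 256.62], [0, 156.53], [-152.29, 152.29]. Speed limits (degrees/s): [136.94, 136.94, 159.86, 180, 180, 180].

INTERFACE

Orientations are given as [roll, pitch, yaw] about the fixed x, y, z axes, in that order (R = Rz(yaw) Ry(pitch) Rx(roll)).
In Python, from bench import r gives the robot as it stands.
- The arm moves only by the shell command python3 -m handwheel 'ROWS' [OPENING] [FORCE]. ROWS is JSON, a list of rows, each a list of 4 numbers: the shift along the tool's x, y, z in m, then the turn about the tool's z in degrees. A call has 1 to 10 rows; each row shifts and turns the commanded pose from where the row before left it, along the tool's axes as they then stand; what a row does not reach is not made up. A row lasts 1/10 s, in which the tool goes at most 50 mm and 8.59 degrees, less where a joint would pass 70% of its speed; a pose out of reach is approached as far as the arm can. A call is refused whole if a number of a shift passes 0.05 or a number of a turn 8.59, either way. A call with a gripper value outside its range is refused whole. OPENING is the finger opening in m, from 0 to 0.0854, set as the call begins (- or left out, the last holds). The fingers move at their own pace and stop on an object; FORCE is the grip in N (left out, the last holds). Time passes only in rows, so rows that do not move let the fingers close. It gives the time, the measured TCP pose, the force, the opening and the grip force at its end, in the units of the state.
- r.sense(): the state, without advancing time (a new reading comes with each control period).
- r.snapshot(name): name is "scene" or "top" or "wrist"; returns the picture (420x560x3 uint8, red, green, blue); there is no depth.
- r.camera_params(name): a dict with "fx", "fy", "cx", "cy" (pixels), "R" (3x3) and "t" (3): a world point X has camera coordinates R X + t; the wrist camera has in their place "mount" (4x4, takes a point from camera to tool coordinates, whose origin is the TCP and whose axes are the flange's). Camera axes: x right, y down, z forward; pixel columns grow to the right and rows downward; lengths in mm; the calibration is good to about 2 mm. A picture is of the moment at which its call begins: read the wrist's pose just before it. camera_params takes no time and is no camera call.
- r.hand_in(): hands the job in; it is judged then, once.
The state is a dict: "time": time; "joint_pos": joint angles; "qd": joint speeds; "joint_efforts": joint torques, N m; "tool_pos": TCP position; "tcp_rot": TCP orientation; "ft_force": force on the tool from outside, world axes, zero at the start; "wrist_torque": the same for the moment, N m; "finger_gap": finger opening in mm; "grip_force": force on a finger pad.
Only numpy, scipy, OpenCV 4.12 (cv2) and the standard library are available. Lean on these libraries where they do the work, as an engineer would, in place of code of your own. Each camera call takes 0.05 s, during which the arm holds its last target. There are 200 camera calls.

## Working session

There is one attempt and no reset: what is moved stays moved. The work goes in short steps, Python scripts to look and compute and a shell command to move; the robot and the scene stay as the last step left them, time stands still between calls to the robot, and variables do not carry over. Pictures are saved under pics/ and viewed, at most 10 in all, crops included, and the job is handed in when it is done.

```bash
ls; mkdir -p pics; python3 - <<'E'
from bench import r
import cv2
for n in("scene","top"):
    cv2.imwrite(f"pics/{n}0.png",r.snapshot(n)[:,:,::-1])
    print(r.camera_params(n))
print(r.sense(),r.tcp_to_grasp)
E
```

```text
pics
{'fx': 404.6380738586972, 'fy': 404.6380738586972, 'cx': 288.3152484041009, 'cy': 207.99927950248463, 'R': array([[ 0.22953994,  0.97328655, -0.00497064],
       [ 0.60432433, -0.14652347, -0.7831494 ],
       [-0.76295709,  0.17676019, -0.62181373]]), 't': array([-165.6484883 , -320.36841439, 1402.89353742])}
{'fx': 477.79222755954044, 'fy': 477.79222755954044, 'cx': 278.2883172668179, 'cy': 212.09634671843574, 'R': array([[-0.00676557, -0.99984577, -0.01620669],
       [-0.9826804 ,  0.00964905, -0.18505708],
       [ 0.18518492,  0.01467398, -0.98259413]]), 't': array([ 24.09464328, 592.21113603, 917.99980901])}
{'time': 0.1, 'joint_pos': array([-6.86655580e+01,  7.51020446e+00,  8.53236901e+01,  3.81027541e-04,
        8.72622101e+01, -4.89308293e+00]), 'qd': array([ 0.07812172, -0.0911459 , -0.18594583, -0.01439233,  0.00780973,
       -0.05020797]), 'joint_efforts': array([ 1.82132557e-03, -5.70950997e+01, -5.01941907e+01, -4.58395357e-05,
        8.19813606e-03,  4.27535861e-05]), 'tool_pos': array([ 265.00108352, -537.74824786,  230.34911485]), 'tcp_rot': array([-1.79904278e+02, -8.57657719e-03,  2.62274993e+01]), 'ft_force': array([ 1.03430548, -0.22361381,  0.76940575]), 'wrist_torque': array([ 0.00439323,  0.00590924, -0.00708275]), 'grip_force': 0.0, 'finger_gap': 85.63872280143588} 18.700000000000003
```

View pics/top0.png

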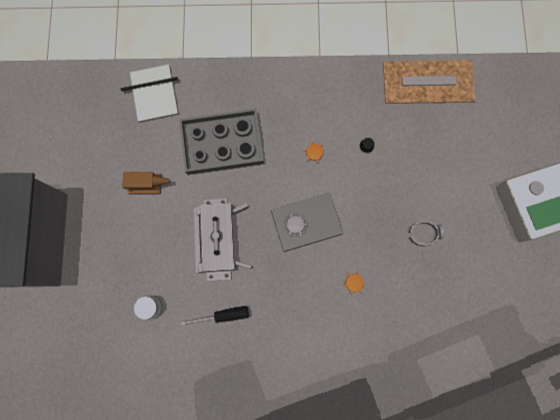

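View pics/scene0.png

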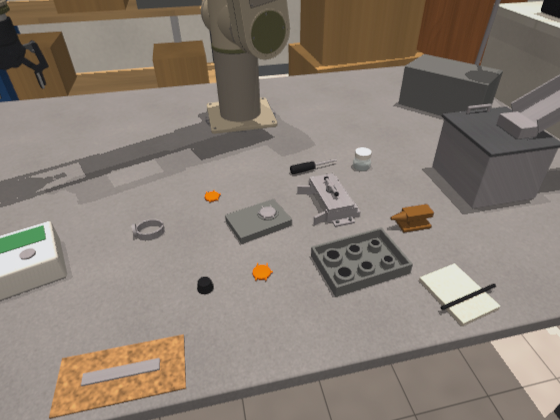

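The top view shows the press at about (215,237) with its mouth facing right (-y), the carrier at about (307,222) with its nest at (296,225), the cuff watch at (425,233), and orange distractors at (315,152) and (355,283). The scene view shows the same layout. Next I'll zoom in for corners.

```bash
python3 - <<'E'
import cv2
a=cv2.imread("pics/top0.png")[180:300,180:350]
cv2.imwrite("pics/c.png",cv2.resize(a,None,fx=4.7,fy=4.7,interpolation=cv2.INTER_CUBIC))
E
```

```text
(no output)
```

View pics/c.png

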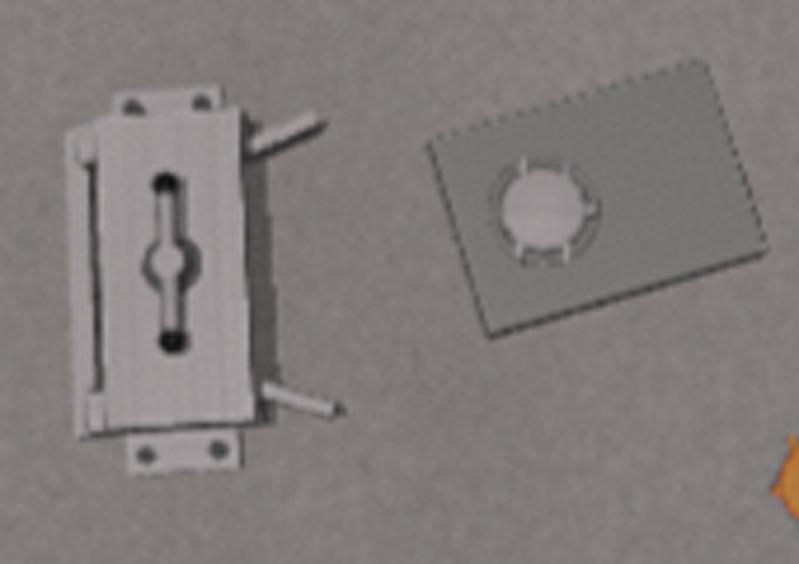

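The crop shows the bridge top corners at (95,118), (240,108), (255,420), (105,425), the carrier top corners at (430,145), (705,60), (767,253), (490,337), and the watch head at (543,208).

```bash
cat > h.py <<'E'
import numpy as np
from bench import r
from scipy.optimize import least_squares
def ray(c,px,z):
    p=r.camera_params(c); R=p["R"];o=-R.T@p["t"]
    d=R.T@[(px[0]-p["cx"])/p["fx"],(px[1]-p["cy"])/p["fy"],1]
    return (o+d*(z-o[2])/d[2])[:2]
def fit(W,M):
    f=lambda q:(W-q[:2]-M@np.array([[np.cos(q[2]),np.sin(q[2])],[-np.sin(q[2]),np.cos(q[2])]])).ravel()
    s=least_squares(f,[*W.mean(0),1.57]); return s.x[:2],np.degrees(s.x[2]),s.fun.round(1)
E
python3 - <<'E'
from h import *
g=lambda P,z:np.array([ray("top",(180+(x+.5)/4.7-.5,180+(y+.5)/4.7-.5),z) for x,y in P])
B=g([(95,118),(240,108),(255,420),(105,425)],42)
C=g([(430,145),(705,60),(767,253),(490,337)],20)
# leftwards in image = +y = press x ; press y = -world x => image up = -y
pp,pa,e=fit(B,np.array([(32,-69),(-32,-69),(-32,69),(32,69)])*1.);print("press",pp,pa,e)
# foot flanges z6 , cheek tips z24
F=g([(113,90),(220,88),(240,466),(130,472)],6);print(F, "mid",F.mean(0))
T=g([(322,120),(340,410)],24);print("tips",T)
cp,ca,e=fit(C,np.array([(65,-46),(-65,-46),(-65,46),(65,46)])*1.);print("carrier",cp,ca,e)
w=g([(543,208)],28)[0];print("watch",w)
a=np.radians(pa);R=np.array([[np.cos(a),np.sin(a)],[-np.sin(a),np.cos(a)]])
for n,v in(("tips",T),("flange",F),("car",cp),("w",w)):print(n,((v-pp)@R.T).round(1))
print(ca-pa)
for n,P in(("cuff",(425,233)),("orange",(355,283))):print(n,ray("top",P,15))
print(r.camera_params("wrist"))
E
```

```text
press [545.97345007 146.36453605] 93.12770016340775 [-1.   0.3 -0.6  0.  -0.1 -0.5  1.7  0.3]
[[632.61668063 180.94750738]
 [633.04949937 131.69850709]
 [460.8401596  120.48247372]
 [458.5615958  169.49524619]] mid [546.26698385 150.65593359]
tips [[613.90485847  83.30132801]
 [483.99876658  74.75535742]]
carrier [577.93116808 -40.23270611] 106.57021216094513 [-0.7 -0.3  0.1 -0.3 -0.   0.8  0.6 -0.3]
watch [572.26086535 -15.36677004]
tips [[-66.7 -64.4]
 [-68.1  65.8]]
flange [[ 29.8 -88.4]
 [-19.4 -86.1]
 [-21.2  86.4]
 [ 27.9  86. ]]
car [-188.1  -21.7]
w [-162.9  -17.4]
13.44251199753738
cuff [ 552.42051496 -287.40443057]
orange [ 449.79635436 -137.28536867]
{'fx': 357.4308678218331, 'fy': 357.4308678218331, 'cx': 278.9529327488293, 'cy': 211.39277009364994, 'mount': array([[-1.04294817e-03, -9.44853834e-01, -3.27490678e-01,
         8.51117005e+01],
       [ 9.99999430e-01, -9.10876057e-04, -5.56665752e-04,
        -1.16224225e-01],
       [ 2.27664353e-04, -3.27491072e-01,  9.44854246e-01,
        -1.44256793e+02],
       [ 0.00000000e+00,  0.00000000e+00,  0.00000000e+00,
         1.00000000e+00]])}
```

```bash
python3 -m handwheel '[[0.044,-0.0195,0,0],[0.044,-0.0195,0,0],[0.044,-0.0195,0,0],[0.044,-0.0195,0,0],[0.044,-0.0195,0,0],[0.044,-0.0195,0,0],[0.044,-0.0195,0,0],[0.044,-0.0195,0,0],[0.044,-0.0195,0,0],[0.044,-0.0195,0,0]]' 0.05
python3 -m handwheel '[[0,0,0,-8.04],[0,0,0,-8.04],[0,0,0,-8.04],[0,0,0,-8.04],[0,0,0,-8.04],[0,0,0,-8.04],[0,0,0,-8.04],[0,0,0,-8.04],[0,0,0,-8.04],[0,0,0,-8.04]]'
cat >> h.py <<'E'
def delta(x,y,z,yaw):
    s=r.sense();p=s["tool_pos"];a=np.radians(s["tcp_rot"][2]);d=np.array([x,y,z])-p
    print("t",s["time"],"pose",p.round(1),s["tcp_rot"].round(2),"F",s["ft_force"].round(1),"gap",s["finger_gap"])
    print("tool shift mm",round(np.cos(a)*d[0]+np.sin(a)*d[1],1),round(np.sin(a)*d[0]-np.cos(a)*d[1],1),round(-d[2],1),"turn",round(-(yaw-s["tcp_rot"][2]),2))
PP=np.array([546,146.4]);PA=93.13
def topress(xy):
    a=np.radians(PA);return np.array([[np.cos(a),np.sin(a)],[-np.sin(a),np.cos(a)]])@(np.array(xy)-PP)
def frompress(q):
    a=np.radians(PA);return PP+np.array([[np.cos(a),-np.sin(a)],[np.sin(a),np.cos(a)]])@np.array(q)
E
python3 -c "
from h import *
delta(605,-131.3,60,106.57)"
```

```text
time: 1.1
tool_pos: [574.5, -167.0, 230.9]
tcp_rot: [-180.0, 0.0, 26.2]
ft_force: [-0.2, -0.1, 0.1]
finger_gap: 49.8
grip_force: 0.0
time: 2.1
tool_pos: [573.4, -168.7, 230.6]
tcp_rot: [-179.9, -0.0, 107.0]
ft_force: [0.1, 0.6, 0.5]
finger_gap: 50.3
grip_force: 0.0
t 2.1 pose [ 573.4 -168.7  230.6] [-1.7995e+02 -4.0000e-02  1.0696e+02] F [0.1 0.6 0.5] gap 50.33926209929962
tool shift mm 26.6 41.2 170.6 turn 0.39
```

```bash
python3 -m handwheel '[[0.013,0.0206,0.02,0.2],[0.013,0.0206,0.02,0.2],[0,0,0.045,0],[0,0,0.045,0],[0,0,0.04,0],[0,0,0,0],[0,0,0,0]]'
python3 - <<'E'
from h import *
import cv2,pickle
s=r.sense();pickle.dump(s,open("s1.pkl","wb"));cv2.imwrite("pics/w1.png",r.snapshot("wrist")[:,:,::-1])
delta(605,-131.3,4,106.57)
E
```

```text
time: 2.8
tool_pos: [605.0, -132.0, 61.0]
tcp_rot: [-179.9, -0.1, 106.2]
ft_force: [-0.2, 0.8, 0.8]
finger_gap: 49.7
grip_force: 0.0
t 2.85 pose [ 606.8 -132.5   63.2] [1.7991e+02 6.0000e-02 1.0623e+02] F [0.1 0.1 0.6] gap 49.916977988766504
tool shift mm 1.7 -1.4 59.2 turn -0.34
```

View pics/w1.png

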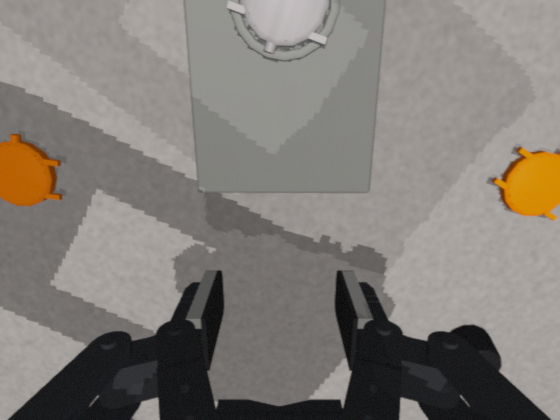

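The wrist view shows the plate's rear edge level from (200,192) to (370,192), square to the fingers at columns 220 and 338. The plate centre is at column 285, slightly right of the fingers' centre, and both orange decoys are clear.

```bash
cat >> h.py <<'E'
def wray(s,px,z):
    from scipy.spatial.transform import Rotation as Ro
    p=r.camera_params("wrist");m=p["mount"];R=Ro.from_euler("xyz",s["tcp_rot"],degrees=True).as_matrix()
    o=R@m[:3,3]+s["tool_pos"];d=R@m[:3,:3]@[(px[0]-p["cx"])/p["fx"],(px[1]-p["cy"])/p["fy"],1]
    return (o+d*(z-o[2])/d[2])[:2]
E
python3 - <<'E'
from h import *
import pickle
s=pickle.load(open("s1.pkl","rb"))
L,Rr=[wray(s,p,20) for p in((200,192),(370,192))]
print(L,Rr,np.linalg.norm(L-Rr)); v=(Rr-L)/np.linalg.norm(Rr-L); h=np.array([-v[1],v[0]])
c=(L+Rr)/2+65*h;print("heading",np.degrees(np.arctan2(h[1],h[0])),"centre",c,topress(c),"tool-yaw",s["tcp_rot"][2])
b=(L+Rr)/2-25*h; delta(*b,4,np.degrees(np.arctan2(h[1],h[0])))
E
```

```text
[ 555.74205004 -113.29846853] [643.63783913 -87.75853548] 91.53118551105298
heading 106.20231172088683 centre [581.55300427 -38.11014416] [-186.17614749  -25.42541082] tool-yaw 106.22622215819548
t 2.85 pose [ 606.8 -132.5   63.2] [1.7991e+02 6.0000e-02 1.0623e+02] F [0.1 0.1 0.6] gap 49.916977988766504
tool shift mm 7.7 2.1 59.2 turn 0.03
```

```bash
python3 -m handwheel '[[0,0.002,0.03,0],[0,0,0.02,0],[0,0,0.004,0],[0,0,0.003,0],[0.006,0,0,0],[0.006,0,0,0],[0.003,0,0,0],[0.002,0,0,0],[0,0,0,0]]'
python3 - <<'E'
from h import *
import cv2,pickle
s=r.sense();pickle.dump(s,open("s1.pkl","wb"));cv2.imwrite("pics/w2.png",r.snapshot("wrist")[:,:,::-1])
delta(605,-131.3,4,106.57)
E
```

```text
time: 3.75
tool_pos: [603.1, -114.9, 4.6]
tcp_rot: [180.0, 0.0, 106.3]
ft_force: [0.1, -0.1, -0.3]
finger_gap: 50.3
grip_force: 0.0
t 3.8 pose [ 603.1 -115.1    4.5] [1.7998e+02 1.0000e-02 1.0625e+02] F [-0.   1.1  0.9] gap 49.90491877686499
tool shift mm -16.1 -2.7 0.5 turn -0.32
```

View pics/w2.png

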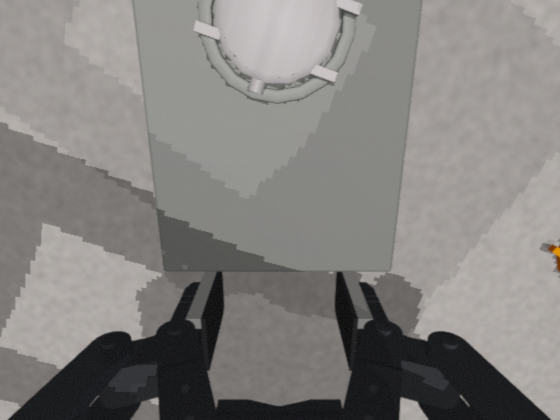

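Both fingertips are at the rear edge (row 271), and the plate centre (column 278) is on the finger centre line. Now the left arc, then the first half of the right arc.

```bash
python3 -m handwheel '[[0.0042,0.0027,0,-2],[0.0042,0.0027,0,-2],[0.0042,0.0027,0,-2],[0.0042,0.0027,0,-2],[0.0042,0.0027,0,-2],[0.0042,0.0027,0,-2],[0.0042,0.0027,0,-2],[0,0,0,0]]'
python3 -m handwheel '[[0.0042,-0.0027,0,2],[0.0042,-0.0027,0,2],[0.0042,-0.0027,0,2],[0.0042,-0.0027,0,2],[0.0042,-0.0027,0,2],[0.0042,-0.0027,0,2],[0.0042,-0.0027,0,2],[0,0,0,0]]'
python3 - <<'E'
from h import *
import cv2
s=r.sense();a=cv2.imread
W=r.snapshot("wrist")[:,:,::-1];T=r.snapshot("top")[:,:,::-1]
t=cv2.resize(T[180:300,180:350],None,fx=3.5,fy=3.5,interpolation=cv2.INTER_CUBIC)
w=cv2.resize(W,(200,150))
o=np.zeros((420,800,3),np.uint8);o[:,:595]=t[:420,:595];o[:150,600:]=w;cv2.imwrite("pics/c3.png",o)
y=np.radians(s["tcp_rot"][2]);print(s["tool_pos"],s["tcp_rot"][2]-PA,"expected carrier",topress(s["tool_pos"][:2]+76*np.array([np.cos(y),np.sin(y)])))
E
```

```text
time: 4.6
tool_pos: [609.3, -80.1, 4.3]
tcp_rot: [180.0, -0.0, 120.4]
ft_force: [0.1, 0.2, 0.6]
finger_gap: 50.0
grip_force: 0.0
time: 5.4
tool_pos: [579.6, -61.7, 4.2]
tcp_rot: [-180.0, -0.0, 106.2]
ft_force: [-0.0, -0.5, -0.4]
finger_gap: 50.1
grip_force: 0.0
[579.58233427 -61.71595538   4.2001863 ] 13.065427873194139 expected carrier [-135.60658832   -4.98793321]
```

View pics/c3.png

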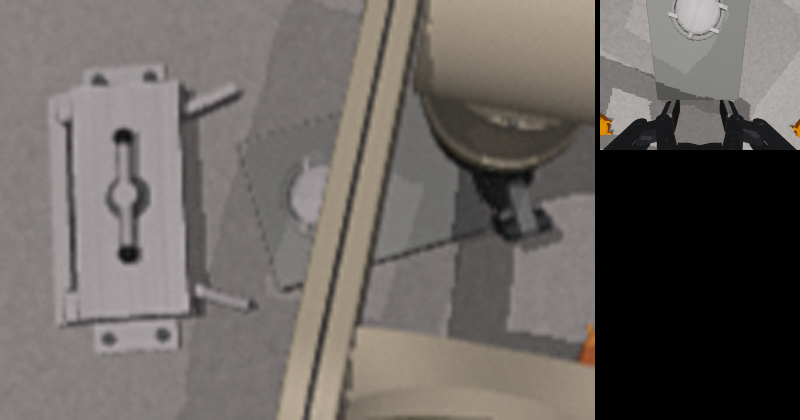

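Composite: the plate's front corners show at (240,147) and (282,290) in the top crop, clear of the cheeks. In the wrist inset the rear edge is still square on the fingers.

```bash
python3 - <<'E'
from h import *
g=lambda x,y,z:topress(ray("top",(180+(x+.5)/3.5-.5,180+(y+.5)/3.5-.5),z))
a,b=g(240,147,20),g(282,290,20);v=(b-a)/np.linalg.norm(b-a);h=np.array([v[1],-v[0]])
print(a,b,np.linalg.norm(b-a),np.degrees(np.arctan2(h[1],h[0])),"centre",(a+b)/2-65*h)
print("tips",g(240,92,24),g(254,305,24))
E
```

```text
[-64.88167004 -29.72986516] [-85.46783543  57.63556764] 89.75805843410457 13.258908007535759 centre [-138.44208751   -0.95501078]
tips [-66.83287477 -62.6439747 ] [-68.70913745  65.74294694]
```

```bash
python3 -m handwheel '[[0.0042,-0.0027,0,2],[0.0042,-0.0027,0,2],[0.0042,-0.0027,0,2],[0.0042,-0.0027,0,2],[0.0042,-0.0027,0,2],[0.0042,-0.0027,0,2],[0.0023,-0.0015,0,1.1],[0,0,0,0]]'
python3 - <<'E'
from h import *
import cv2
s=r.sense()
W=r.snapshot("wrist")[:,:,::-1];T=r.snapshot("top")[:,:,::-1]
t=cv2.resize(T[195:275,185:295],None,fx=5,fy=5,interpolation=cv2.INTER_CUBIC)
o=np.zeros((600,800,3),np.uint8);o[:400,:550]=t;o[:188,550:]=cv2.resize(W,(250,188));cv2.imwrite("pics/c4.png",o)
y=np.radians(s["tcp_rot"][2]);print(s["tool_pos"],s["tcp_rot"][2]-PA,"expected carrier",topress(s["tool_pos"][:2]+76*np.array([np.cos(y),np.sin(y)])))
E
```

```text
time: 6.3
tool_pos: [557.6, -38.2, 4.3]
tcp_rot: [-180.0, -0.0, 93.2]
ft_force: [0.7, 0.0, 0.0]
finger_gap: 50.2
grip_force: 0.2
[557.59007999 -38.17223161   4.27397985] 0.027211934697064066 expected carrier [-108.92973597   -1.45874864]
```

View pics/c4.png

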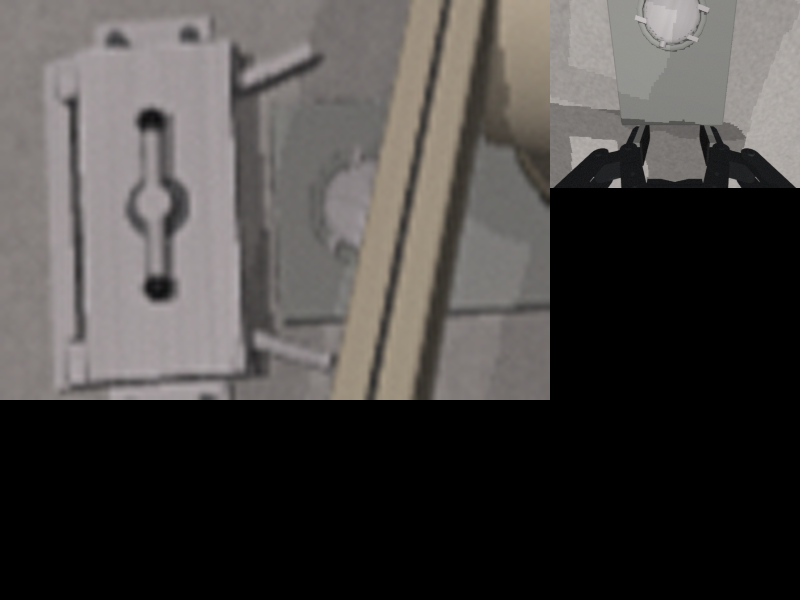

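Composite: the plate sits in the mouth, with side edges at about (275,103) and (282,322), and cheek tips at (318,52) and (328,360). The rear is square on the fingers in the inset.

```bash
python3 - <<'E'
from h import *
g=lambda x,y,z:topress(ray("top",(185+(x+.5)/5-.5,195+(y+.5)/5-.5),z)).round(1)
print("sides",g(300,102,20),g(300,322,20),"front",g(270,150,20),g(277,280,20))
print("tips",g(318,52,24),g(328,360,24),"cheek roots",g(243,88,24),g(255,338,24))
print("bridge",g(233,40,42),g(245,374,42))
y=np.radians(PA); print(frompress((-101,0)))
E
```

```text
sides [-58.  -44.4] [-53.5  48.4] front [-44.3 -24.7] [-44.7  30.3]
tips [-66.9 -64.6] [-64.6  65.1] cheek roots [-34.5 -51.2] [-34.9  54.2]
bridge [-33.1 -68.3] [-32.  70.]
[551.51476545  45.55067   ]
```

```bash
python3 -m handwheel '[[0.004,0,0,0],[0.004,0,0,0],[0.004,0,0,0],[0.004,0,0,0],[0.004,0,0,0],[0.004,0,0,0],[0.004,0,0,0],[0.004,0,0,0],[0.004,0,0,0],[0.004,0,0,0]]'
python3 -m handwheel '[[0.004,0,0,0],[0.004,0,0,0],[0.004,0,0,0],[0.004,0,0,0],[0.004,0,0,0],[0.004,0,0,0],[0.004,0,0,0],[0.004,0,0,0],[0.002,0,0,0],[0.002,0,0,0]]'
python3 -m handwheel '[[0.002,0,0,0],[0.001,0,0,0],[0.001,0,0,0],[0,0,0,0]]'
python3 - <<'E'
from h import *
s=r.sense();print(topress(s["tool_pos"][:2]),s["tcp_rot"][2]-PA,s["ft_force"])
E
```

```text
time: 7.4
tool_pos: [555.4, 2.0, 4.3]
tcp_rot: [-180.0, -0.0, 93.1]
ft_force: [-0.1, -1.3, -0.4]
finger_gap: 50.1
grip_force: 0.7
time: 8.4
tool_pos: [553.5, 37.8, 4.3]
tcp_rot: [-180.0, 0.0, 93.1]
ft_force: [0.6, -1.0, -0.4]
finger_gap: 49.7
grip_force: 0.7
time: 8.8
tool_pos: [553.4, 41.7, 4.4]
tcp_rot: [180.0, -0.0, 93.1]
ft_force: [-0.6, -0.4, 0.5]
finger_gap: 49.9
grip_force: 0.1
[-104.90979594   -1.63115211] -0.00026157644093416366 [-0.57659269 -0.43178833  0.4722233 ]
```

Free so far; creep on in 1 mm steps until the force rises.

```bash
for i in 1; do python3 -m handwheel '[[0.001,0,0,0],[0.001,0,0,0],[0,0,0,0]]'; python3 -m handwheel '[[0.001,0,0,0],[0,0,0,0]]'|grep -E "pos|force"; python3 -m handwheel '[[0.0005,0,0,0],[0,0,0,0]]'|grep -E "pos|force"; done
```

```text
time: 9.1
tool_pos: [553.3, 43.6, 4.3]
tcp_rot: [180.0, -0.0, 93.1]
ft_force: [-0.1, -0.2, 0.4]
finger_gap: 50.0
grip_force: 0.5
tool_pos: [553.2, 44.6, 4.4]
ft_force: [0.5, -1.3, -0.1]
grip_force: 0.6
tool_pos: [553.2, 45.1, 4.3]
ft_force: [0.9, -1.8, 0.2]
grip_force: 0.7
```

```bash
python3 -m handwheel '[[0.001,0,0,0],[0,0,0,0]]'|grep -E "pos|force";  python3 -m handwheel '[[0.001,0,0,0],[0,0,0,0]]'|grep -E "pos|force"; python3 -m handwheel '[[0.0005,0,0,0],[0,0,0,0]]'|grep -E "pos|force"
```

```text
tool_pos: [553.1, 46.2, 4.3]
ft_force: [0.7, -1.8, 0.2]
grip_force: 0.7
tool_pos: [553.2, 46.9, 4.4]
ft_force: [0.2, -2.7, -0.9]
grip_force: 1.4
tool_pos: [553.2, 47.0, 4.4]
ft_force: [0.8, -4.9, -0.5]
grip_force: 2.7
```

```bash
python3 -m handwheel '[[0.001,0,0,0],[0,0,0,0]]'|grep -E "pos|force";  python3 -m handwheel '[[0.001,0,0,0],[0,0,0,0],[0,0,0,0]]'|grep -E "pos|force"
```

```text
tool_pos: [553.4, 47.2, 4.4]
ft_force: [1.6, -9.7, -0.7]
grip_force: 4.9
tool_pos: [553.5, 47.2, 4.5]
ft_force: [1.6, -15.0, -1.3]
grip_force: 7.1
```

The plate stops stiffly where the back stop was expected. Backing off straight, then up, then looking.

```bash
python3 -m handwheel '[[-0.004,0,0,0],[-0.01,0,0,0],[-0.016,0,0,0],[-0.02,0,0,0],[0,0,-0.03,0],[0,0,-0.04,0],[0,0,-0.04,0],[0,0,-0.02,0],[0,0,0,0],[0,0,0,0]]'
python3 -m handwheel '[[-0.03,0,0,0],[-0.03,0,0,0],[-0.03,0,0,0],[-0.03,0,0,0],[-0.03,0,0,0],[-0.03,0,0,0],[0,0,0,0],[0,0,0,0]]'
python3 - <<'E'
from h import *
import cv2
T=r.snapshot("top")[:,:,::-1];S=r.snapshot("scene")[:,:,::-1]
o=np.zeros((600,800,3),np.uint8);o[:400,:550]=cv2.resize(T[195:275,185:295],None,fx=5,fy=5,interpolation=cv2.INTER_CUBIC)
o[:200,550:]=cv2.resize(S[160:240,260:360],(250,200));o[400:,:267]=cv2.resize(T,(267,200));cv2.imwrite("pics/c5.png",o)
E
```

```text
time: 11.6
tool_pos: [555.8, -1.0, 134.4]
tcp_rot: [180.0, -0.0, 93.1]
ft_force: [-1.1, -0.2, -0.3]
finger_gap: 50.1
grip_force: 0.0
time: 12.4
tool_pos: [564.1, -180.3, 132.1]
tcp_rot: [-179.8, -0.1, 93.0]
ft_force: [-0.3, 0.2, -1.0]
finger_gap: 49.8
grip_force: 0.0
```

View pics/c5.png

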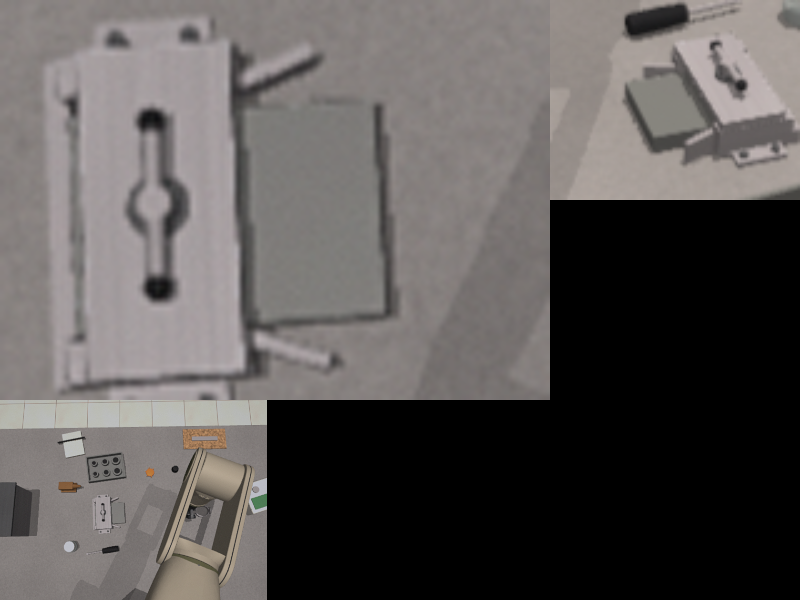

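The composite shows the plate square in the channel with its rear edge at (380,105)–(388,315), and its front end visible in the slot by the stop. The bystanders look untouched.

```bash
python3 - <<'E'
from h import *
g=lambda x,y,z:topress(ray("top",(185+(x+.5)/5-.5,195+(y+.5)/5-.5),z)).round(1)
print("rear",g(380,105,20),g(388,316,20),"bridge edge",g(233,40,42),g(245,374,42))
print(r.hand_in())
E
```

```text
rear [-91.7 -41. ] [-90.1  48.2] bridge edge [-33.1 -68.3] [-32.  70.]
the job is handed in; nothing more can be done
None
```

The carrier is pushed in against the back stop and the job is handed in, with the gripper clear. The plate's rear edge measures about 90–92 mm behind the press origin (expected 90 mm when home). The watch head is hidden under the bridge, so I couldn't see it in its nest at the end, and the hand-in returned no verdict.

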